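# Knock a bronze bush out of its housing on a fixed pin

### The arm

A 6-joint arm with a two-finger parallel gripper is mounted at the origin on the work surface. World frame = base frame: x ahead of the robot, y to its left, z up, the work surface at z = 0. Lengths are in m, angles in rad, forces in N, time in s.
With the tool pointing down it reaches from about 0.3 to 0.775 m from the base axis. Payload 14.6 kg.
Tool frame: the origin (TCP) lies midway between the tips of the shut fingers; the grasp point (between the pads) lies 19 mm behind it; z points along the fingers, y is the line along which they close (so a half turn about z gives the same grasp; the last joint's range is limited). The gripper opens to 94 mm and grips with 3 to 60 N. Pads are 16 mm wide; open, the fingers measure 119 mm over their backs; the gripper's body (75 mm by 177 mm) begins 78 mm behind the grasp point.
Start: joints at [-1.374, 0.3, 1.521, -0, 1.321, -0.067], TCP at [0.143, -0.531, 0.205] pointing down, gripper open.
Joint ranges: [-3.03, 3.03], [-0.79, 2.21], [0.23, 2.52], [-1.04, 4.18], [0, 3.07], [-2.55, 2.55]. Speed limits (rad/s): [2.22, 2.22, 2.57, 3.14, 3.14, 3.14].

### API

Orientations are given as [roll, pitch, yaw] about the fixed x, y, z axes, in that order (R = Rz(yaw) Ry(pitch) Rx(roll)).
In Python, from station import telemetry, optics, ctrl gives the robot as it stands.
- The arm moves only by the tool carry_out, never from a script. Its argument "plan" is a list that holds one entry, the list of rows, each a list of 7 numbers: the shift along the tool's x, y, z in mm, then the turn, a rotation vector about the tool's x, y, z in rad, then the finger opening in mm, from 0 to 94. A call has 1 to 20 rows; each row shifts and turns the commanded pose from where the row before left it, along the tool's axes as they then stand; what a row does not reach is not made up. A row lasts 1/12 s, in which the tool goes at most 41.7 mm and 7.16 degrees, less where a joint would pass 70% of its speed; a pose out of reach is approached as far as the arm can. A call with a gripper value outside its range is refused whole. The fingers move at their own pace and stop on an object; "squeeze" is the grip in N (left out, the last holds). Time passes only in rows, so rows that do not move let the fingers close. It gives the time, the measured TCP pose, the force, the opening and the grip force at its end, in the units of the state.
- telemetry.get_obs(): the state, without advancing time (a new reading comes with each control period).
- optics.camera(name): name is "scene" or "top" or "wrist"; returns a dict with "pixels" (384x512x3 uint8, red, green, blue), "intrinsics" (3x3 intrinsics, pixels), "origin" and "rotation" of the camera in the world. Camera axes: x right, y down, z forward; pixel columns grow to the right and rows downward; lengths in m; the calibration is good to about 2 mm. A picture is of the moment at which its call begins. There is no depth.
- ctrl.hand_in(): hands the job in; it is judged then, once.
The state is a dict: "time_s": time; "qpos": joint angles; "joint_vel": joint speeds; "tau": joint torques, N m; "ee_pos": TCP position; "eef_rot": TCP orientation; "force": force on the tool from outside, world axes, zero at the start; "moment": the same for the moment, N m; "grip_width": finger opening in m; "grip_force": force on a finger pad.
Only numpy, scipy, OpenCV 4.12 (cv2) and the standard library are available. Lean on these libraries where they do the work, as an engineer would, in place of code of your own. Each camera call takes 0.05 s, during which the arm holds its last target. There are 200 camera calls.

### The job

Set the aluminium housing down over the upright pin of the knock-out plate, feeling for the access hole in its underside, and press it gently and fully home so that the pin pokes the tight bush up out of its recess. Then lift the bush out, leaving the housing seated on the plate, and set it down upright in the open grey tray. Do not disturb the other things on the bench.

Things in the scene. Friction and masses are not known exactly. Their poses are not given: they have to be found in the camera images.
- housing_mid (a point): Centre (half-way up) of the loose aluminium housing, a block 70 x 52 x 40 mm (its x, y, z; z up), 0.25 to 0.5 kg. A 29 mm round recess, 25 mm deep, opens in the middle of its top and holds the bush; below it a 13 mm access hole goes on through the 15 mm floor to the underside. Both lie on the block's vertical centre line. Grip it across its 52 mm width (its y).
- bush_mid (a point): Centre (half-way up) of the bronze bush: a cylinder 28 mm in diameter and 24 mm high, z along its axis, 0.1 kg, its shallow dark bore closed at the bottom. It starts in the housing's recess with its top 1 mm below the housing's top face and is held there by sprung shoes: about 5 to 15 N pushes it up. They let go once it has risen about 14 mm.
- fixture: Knock-out plate: a fixed steel plate 120 x 120 x 12 mm, origin at the centre of its underside, z up; its top face, 12 mm up, is the seat for the housing. One upright steel pin stands on it.
- seat (a point): Centre of the plate's top face. The pin, 11 mm in diameter with a 1.5 mm chamfer at its flat tip, rises 33 mm above it and gives 1 mm per 10 N. It is on a clamped eccentric: it always stands 4 mm off this centre, in a direction that differs every time and is not given. With the housing down on the seat and the pin in its hole, the bush stands 17 mm proud of the housing's top face.
- tray: Grey open tray 170 x 120 x 28 mm (its x, y, z), walls and floor 4 mm thick, origin at the centre of its underside; it does not move. A pipe fitting stands in its +x half.
- fitting: Loose steel pipe fitting, 32 mm in diameter, 26 mm high, standing in the +x half of the tray; origin at its underside. Leave it alone.
- wrench: Loose wrench lying on the bench near the robot. Leave it alone.
- pipe_collar: Loose dark steel collar, 48 mm across, 30 mm high, on the bench near the robot; origin at its underside. Leave it alone.
- jar: Glass jar 70 mm across, 75 mm high, standing at the back of the bench; origin at its underside. Leave it alone.
- hammer: Hammer lying at the back of the bench. Leave it alone.
- elbow: Loose dark steel pipe elbow, about 50 mm long each way, 32 mm high, lying on the bench near the robot. Leave it alone.
- tin: Plain tin 60 mm across, 100 mm high, standing at the back of the bench; origin at its underside. Leave it alone.

How it is judged:
On the way:
1. the housing is fully down on the plate's seat, level, with the pin in its access hole and the bush poked up out of its recess (z of housing_mid in the frame of fixture below 0.0345 m and horizontal distance between housing_mid and fixture below 0.012 m and angle between housing_mid's own z axis and vertical below 0.06 rad and z of bush_mid in the frame of housing_mid above 0.021 m and horizontal distance between bush_mid and housing_mid below 0.005 m), for 0.2 s.
At the end, for the whole second after the job is handed in: The housing is down on the plate's seat within 2.5 mm, level, with its centre within 12 mm of the plate's centre; the bush stands upright (within 6 degrees) on the tray's floor; both at rest (z of housing_mid in the frame of fixture below 0.0345 m and horizontal distance between housing_mid and fixture below 0.012 m and angle between housing_mid's own z axis and vertical below 0.06 rad and z of bush_mid in the frame of tray between 0.013 and 0.019 m and x of bush_mid in the frame of tray between -0.075 and 0.075 m and y of bush_mid in the frame of tray between -0.05 and 0.05 m and angle between bush_mid's own z axis and vertical below 0.1 rad and linear speed of each of bush, housing below 0.02 m/s); the robot touches nothing.
It fails at once if the housing is forced against the plate or its pin with more than 50 N (contact force between housing and fixture above 50 N).
It fails at once if the bush hits the tray with more than 50 N (contact force between bush and tray above 50 N).
It fails at once if another thing on the bench is moved by more than 30 mm (distance of any of wrench, pipe_collar, tin, jar, hammer, fitting, elbow from where it was at the start of the episode above 0.03 m).
It also fails if it takes over 72 s, if anything falls off the work surface, if the arm or the gripper's body presses on something with over 40 N, if the wrist force passes 120 N, or if a joint passes its speed limit or range.

## Working session

There is one attempt and no reset: what is moved stays moved. The work goes in short steps, Python scripts to look and compute and a tool call to move; the robot and the scene stay as the last step left them, time stands still between calls to the robot, and variables do not carry over. Pictures are saved under pics/ and viewed, at most 10 in all, crops included, and the job is handed in when it is done.

Besides the shell and the picture viewer there is one more tool, called after "Request:" by a JSON object that holds its "fn" and its "kwargs", one argument or row to a line. carry_out: Moves the arm, as the interface text tells. Its arguments: {"type":"object","properties":{"plan":{"type":"array","items":{"type":"array","items":{"type":"array","items":{"type":"number"}}}},"squeeze":{"type":"number"}},"required":["plan"]}

```bash
mkdir -p pics
python3 - <<'E'
from station import telemetry, optics, ctrl
import cv2, pickle
d={}
for n in("scene","top"):
    c=optics.camera(n); d[n]=c; cv2.imwrite(f"pics/{n}0.png",cv2.resize(c["pixels"][:,:,::-1],(768,576),interpolation=cv2.INTER_CUBIC))
    print(n,c["intrinsics"],c["origin"],c["rotation"])
pickle.dump(d,open("cams0.pkl","wb"))
o=telemetry.get_obs();print(o)
E
```

```text
scene [[375.22515541   0.         255.85517835]
 [  0.         375.22515541 194.12183032]
 [  0.           0.           1.        ]] [0.83733582 0.41960175 0.65734131] [-2.41600983e+00 -1.36030007e-03  2.54546537e+00]
top [[480.29411943   0.         260.85750261]
 [  0.         480.29411943 193.20308049]
 [  0.           0.           1.        ]] [0.38793368 0.00386738 1.10830393] [-2.97951063 -0.00429286 -1.57287735]
{'time_s': 0.1, 'qpos': array([-1.37361901e+00,  3.00416910e-01,  1.52152230e+00, -2.49945303e-05,
        1.32069057e+00, -6.66030817e-02]), 'joint_vel': array([ 0.00122095, -0.00138859, -0.00231812,  0.00058202, -0.0002268 ,
       -0.00050023]), 'tau': array([ 1.46340280e-03, -5.32638502e+01, -3.53279757e+01,  7.09460699e-02,
        2.35438946e-02, -6.11528935e-05]), 'ee_pos': array([ 0.14334559, -0.53074767,  0.20494092]), 'eef_rot': array([-3.14055621e+00, -4.48681643e-05,  2.63786577e-01]), 'force': array([ 0.91926092,  0.52950749, -0.50647842]), 'moment': array([-0.00137688,  0.00060015,  0.00380631]), 'grip_force': 0.0, 'grip_width': 0.09394725650858385}
```

View pics/top0.png

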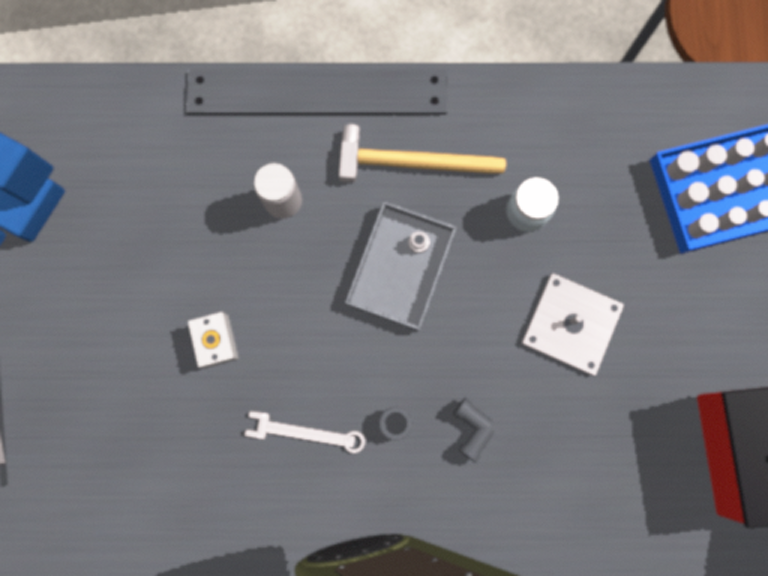

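View pics/scene0.png

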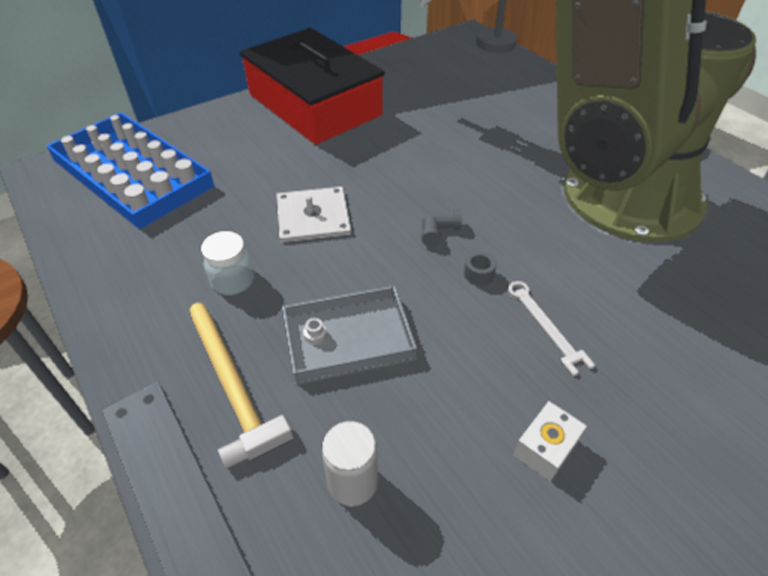

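The top view shows the housing with its orange bush at about (212,340), the plate at (573,325) with the pin tip near (574,320), and the tray centred near (401,267) with the fitting at (420,240). The scene view shows the same layout. Next I'll measure these with masks.

```bash
cat > h.py <<'E'
import numpy as np, cv2
from scipy.spatial.transform import Rotation as R
def ray(c,uv):
    uv=np.atleast_2d(uv).astype(float); d=np.c_[uv,np.ones(len(uv))]@np.linalg.inv(c["intrinsics"]).T
    return d@R.from_euler("xyz",c["rotation"]).as_matrix().T
def plane(c,uv,z):
    d=ray(c,uv); o=np.array(c["origin"]); return o+d*((z-o[2])/d[:,2])[:,None]
def proj(c,p):
    q=(np.atleast_2d(p)-c["origin"])@R.from_euler("xyz",c["rotation"]).as_matrix(); q=q@c["intrinsics"].T
    return q[:,:2]/q[:,2:]
def orange(c):
    h=cv2.cvtColor(c["pixels"],cv2.COLOR_RGB2HSV)
    return cv2.inRange(h,(12,120,120),(30,255,255))
def blob(m,near=None,box=None):
    if box: mm=np.zeros_like(m); x0,y0,x1,y1=box; mm[y0:y1,x0:x1]=m[y0:y1,x0:x1]; m=mm
    cs,_=cv2.findContours(m,cv2.RETR_EXTERNAL,cv2.CHAIN_APPROX_NONE)
    return max(cs,key=cv2.contourArea)
E
python3 - <<'E'
import pickle; from h import *
d=pickle.load(open("cams0.pkl","rb")); np.set_printoptions(precision=4,suppress=True)
boxes={"top":dict(bush=(120,205,160,250),plate=(340,175,425,255),tray=(225,130,310,225)),"scene":dict(bush=(340,260,395,320),plate=(180,120,238,164))}
for n,c in d.items():
    print(n)
    b=blob(orange(c),box=boxes[n]["bush"]); (e,ax,a)=cv2.fitEllipse(b); print("bush",e,ax,plane(c,e,.039))
    h=cv2.cvtColor(c["pixels"],cv2.COLOR_RGB2HSV); v=h[:,:,2]
    # faces
    for k,z,bx in (("housing",.04,boxes[n]["bush"]),("plate",.012,boxes[n]["plate"])):
        x0,y0,x1,y1=bx; t,_=cv2.threshold(v[y0:y1,x0:x1],0,255,cv2.THRESH_OTSU)
        m=((v>(205 if k=="housing" else t))*255).astype(np.uint8)
        q=blob(m,box=bx); r=cv2.boxPoints(cv2.minAreaRect(cv2.convexHull(q))); ap=cv2.approxPolyDP(cv2.convexHull(q),4,True)[:,0]
        w=plane(c,ap,z); print(k,t,ap.tolist(),w[:,:2].tolist(),w.mean(0)) 
        r=plane(c,r,z)[:,:2]; print(" rect",r.mean(0),[ (np.linalg.norm(s),np.degrees(np.arctan2(s[1],s[0]))) for s in (r[1]-r[0],r[2]-r[1])])
c=d["top"]
t=np.array([[385,205],[455,229],[417,328],[346,303]])/1.5
w=plane(c,t,.028);print("tray",w[:,:2],w.mean(0), np.degrees(np.arctan2(*(w[0]-w[3])[[1,0]])),"fit",plane(c,(420/1.5,240/1.5),.03))
v=c["pixels"][200:232,368:400].max(2); print(v[:, :])
E
```

```text
scene
bush (368.1080017089844, 288.721923828125) (11.737685203552246, 14.950601577758789) [[0.4891 0.268  0.039 ]]
housing 166.0 [[365, 268], [389, 283], [371, 310], [347, 293]] [[0.4637445154571753, 0.23458635537723346], [0.4499841794322192, 0.28139358581663576], [0.514702743673183, 0.2997685790625153], [0.5269252517758644, 0.25306509775945113]] [0.4888 0.2672 0.04  ]
 rect [0.4888 0.2672] [(np.float64(0.07073998011016958), np.float64(-162.76834926539345)), (np.float64(0.053291501470462785), np.float64(102.87708006321623))]
plate 167.0 [[228, 125], [232, 153], [186, 157], [184, 129]] [[0.4360898160450072, -0.3065507690338384], [0.4869584938217879, -0.20344471879779558], [0.5907931985936876, -0.25565439652011734], [0.5441250110036291, -0.35862206646715944]] [ 0.5145 -0.2811  0.012 ]
 rect [ 0.5137 -0.2815] [(np.float64(0.12695539148337803), np.float64(156.14151822554862)), (np.float64(0.12319143152527579), np.float64(62.486597482292616))]
top
bush (140.18771362304688, 225.8404541015625) (9.890053749084473, 10.672332763671875) [[0.4894 0.268  0.039 ]]
housing 172.0 [[148, 209], [155, 
[... 451 characters left out ...]
017466762, -0.25018047996327414], [0.5437823684361659, -0.3569939102500284], [0.43827796216202763, -0.310335937721485], [0.48625134910529966, -0.2026831348981814]] [ 0.5148 -0.28    0.012 ]
 rect [ 0.515  -0.2801] [(np.float64(0.12108892189852134), np.float64(-24.70447598806674)), (np.float64(0.12185738781239655), np.float64(-113.95013305106359))]
tray [[ 0.6977  0.0083]
 [ 0.6594 -0.0995]
 [ 0.5062 -0.0398]
 [ 0.5444  0.0675]] [ 0.6019 -0.0159  0.028 ] -21.10521063953741 fit [[ 0.6416 -0.0453  0.03  ]]
[[239 239 239 ... 243 243 244]
 [239 239 239 ... 243 243 243]
 [239 239 239 ... 243 243 243]
 ...
 [241 241 241 ... 245 246 246]
 [242 242 241 ... 245 245 245]
 [242 242 241 ... 244 245 245]]
```

Request:
{"fn": "carry_out", "kwargs": {
  "plan": [
    [[0,0,-35,0,0,0,94],[0,0,-35,0,0,0,94],[0,0,-35,0,0,0,94],[30,-10,-15,0,0,0,94],[30,-10,0,0,0,0,94],[30,-10,0,0,0,0,94],[30,-10,0,0,0,0,94],[30,-10,0,0,0,0,94],[30,-10,0,0,0,0,94],[30,-10,0,0,0,0,94],[30,-10,0,0,0,0,94],[30,-10,0,0,0,0,94],[30,-10,30,0,0,0,94],[30,-10,30,0,0,0,94],[30,-10,30,0,0,0,94],[30,-12,30,0,0,0,94],[5,-13,0,0,0,0,94],[0,0,0,0,0,0,94],[0,0,0,0,0,0,94],[0,0,0,0,0,0,94]]
  ]
}}

```text
time_s: 1.77
ee_pos: [0.4818, -0.2923, 0.2126]
eef_rot: [3.14, -0.001, 0.263]
force: [0.1, -0.4, -0.0]
grip_width: 0.094
grip_force: 0.0
```

Run:
```python
from station import telemetry, optics
import cv2, pickle
c=optics.camera("wrist"); o=telemetry.get_obs(); pickle.dump((c,o),open("w_pin.pkl","wb"))
cv2.imwrite("pics/w_pin.png",c["pixels"][:,:,::-1]); print(c["intrinsics"],c["origin"],c["rotation"],o["ee_pos"],o["eef_rot"])
```

```text
[[324.80337352   0.         255.22247065]
 [  0.         324.80337352 197.66602491]
 [  0.           0.           1.        ]] [ 0.55452084 -0.27099436  0.39256789] [ 2.87700400e+00 -9.78541688e-04 -1.30835337e+00] [ 0.48172741 -0.29248386  0.21253297] [ 3.13974095e+00 -1.34930076e-03  2.62707432e-01]
```

View pics/w_pin.png

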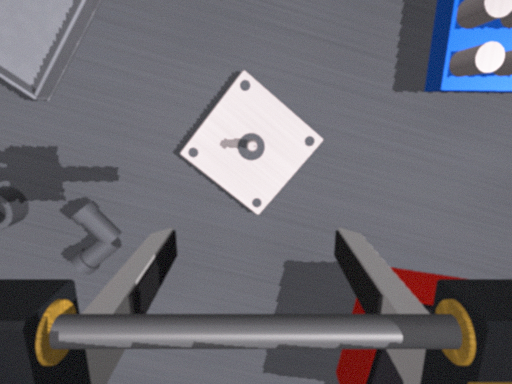

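The wrist view shows the plate with corners at about (243,71), (323,139), (258,214) and (180,153). The bright pin tip is at (253,146) inside the dark eccentric disc.

Run:
```python
import pickle; from h import *
np.set_printoptions(precision=4,suppress=True,linewidth=200)
c,o=pickle.load(open("w_pin.pkl","rb")); v=c["pixels"].max(2)
print(v[134:160,236:268])
m=((v>170)*255).astype(np.uint8); q=blob(m,box=(170,60,335,225)); mask=np.zeros_like(m); cv2.drawContours(mask,[q],-1,255,-1)
r=cv2.minAreaRect(q); print("plate",r,plane(c,r[0],.012))
dark=cv2.bitwise_and(cv2.bitwise_not(m),mask); cs,_=cv2.findContours(dark,cv2.RETR_EXTERNAL,cv2.CHAIN_APPROX_NONE)
for k in cs:
    if cv2.contourArea(k)>15: e=cv2.fitEllipse(k); print(e,plane(c,e[0],.012)[0])
d=pickle.load(open("cams0.pkl","rb"))
for n,b in (("top",(372,202,394,226)),("scene",(198,126,218,148))):
    x0,y0,x1,y1=b; print(n); print(d[n]["pixels"].max(2)[y0:y1,x0:x1])
```

```text
[[242 242 243 242 243 244 242 232 213 176 160 147 130 128 130 132 128 130 138 151 178 198 225 235 242 241 243 241 242 239 241 238]
 [241 241 243 242 244 240 232 200 162 137 123 125 120 118 122 118 123 124 124 121 133 153 174 209 234 241 241 243 241 241 242 240]
 [243 242 244 244 242 230 190 154 132 123 117 118 121 129 125 124 131 121 120 118 124 128 137 167 208 234 242 240 241 240 240 242]
 [234 237 240 241 226 190 147 126 123 122 126 121 119 119 124 125 127 125 121 128 123 117 124 134 168 209 233 238 240 241 242 239]
 [203 207 206 200 175 143 124 114 114 117 119 120 119 126 121 122 123 124 122 123 126 122 118 125 138 171 218 236 239 237 242 243]
 [172 172 161 145 118 102  98  97 100  97 105 114 114 119 119 119 122 128 125 129 123 124 120 126 128 138 176 226 237 239 241 241]
 [168 156 148 118  91  84  85  82  82  84  87  99 108 121 131 142 143 151 145 135 132 129 123 126 129 124 151 202 234 239 239 239]
 [165 156 132  98  81  75  84  79  75  78  80 100 122 142 163 183 188 188 176 160 137 125 125 130 124 124 138 173 226 240 239 240]
 [166 151 116  87  76  78  78  79  77  81  84 118 15
[... 6378 characters left out ...]
12 117 117 116 117 193 219 218 218]
 [219 219 219 218 163 118 124 125 125 120 105 102 111 116 117 118 193 219 218 218]
 [219 218 219 218 172 124 121 122 120 115  97  81  94 112 117 127 196 219 218 218]
 [219 218 218 217 199 153 120 118 114  99  82  78  77  96 111 163 209 219 219 218]
 [219 218 218 218 217 193 164 138 118  98  88  85  88 102 117 175 197 213 218 218]
 [219 218 218 217 216 218 213 188 169 163 162 158 134 134 143 143 142 181 197 212]
 [219 218 218 218 216 217 220 221 220 220 219 219 194 176 157 143 142 142 142 179]
 [219 218 218 218 217 218 220 221 220 220 219 219 217 217 195 157 143 143 142 166]
 [219 218 218 218 217 218 220 220 220 220 219 218 218 218 219 197 179 179 180 208]]
```

```bash
cat >> h.py <<'E'
def tip(c,uv,r=9,th=185):
    v=c["pixels"].max(2); u,w=map(int,uv); m=np.zeros_like(v); m[w-r:w+r,u-r:u+r]=(v[w-r:w+r,u-r:u+r]>th)*255
    M=cv2.moments(m,True); return M["m10"]/M["m00"],M["m01"]/M["m00"]
E
python3 - <<'E'
import pickle; from h import *
np.set_printoptions(precision=4,suppress=True)
c,o=pickle.load(open("w_pin.pkl","rb")); t=tip(c,(252,146),8); p=plane(c,t,.045)[0]; print(t,p,p-o["ee_pos"])
d=p-o["ee_pos"]; g=np.array([.4892,.268,.039])-d; s=g-o["ee_pos"]; print("goal",g,"shift world",s,"tool",R.from_euler("xyz",o["eef_rot"]).inv().apply(s))
E
```

```text
(252.08333333333334, 145.70833333333334) [ 0.518  -0.2777  0.045 ] [ 0.0363  0.0148 -0.1675]
goal [0.4529 0.2532 0.2065] shift world [-0.0288  0.5457 -0.006 ] tool [ 0.1139 -0.5345  0.0052]
```

Request:
{"fn": "carry_out", "kwargs": {
  "plan": [
    [[7,-33.4,0,0,0,0,94],[7,-33.4,0,0,0,0,94],[7,-33.4,0,0,0,0,94],[7,-33.4,0,0,0,0,94],[7,-33.4,0,0,0,0,94],[7,-33.4,0,0,0,0,94],[7,-33.4,0,0,0,0,94],[7,-33.4,0,0,0,0,94],[7,-33.4,0,0,0,0,94],[7,-33.4,0,0,0,0,94],[7,-33.4,0,0,0,0,94],[7,-33.4,0,0,0,0,94],[7,-33.4,0,0,0,0,94],[7,-33.4,0,0,0,0,94],[7,-33.4,2,0,0,0,94],[9,-33.4,3,0,0,0,94],[0,0,0,0,0,0,94],[0,0,0,0,0,0,94],[0,0,0,0,0,0,94],[0,0,0,0,0,0,94]]
  ]
}}

```text
time_s: 3.48
ee_pos: [0.4532, 0.253, 0.2066]
eef_rot: [-3.142, -0.001, 0.262]
force: [-0.3, -0.4, 1.1]
grip_width: 0.0941
grip_force: 0.0
```

```bash
cat > bush.py <<'E'
import pickle,sys; from h import *
from station import telemetry, optics
np.set_printoptions(precision=4,suppress=True)
c=optics.camera("wrist"); o=telemetry.get_obs(); pickle.dump((c,o),open("w_bush.pkl","wb"))
cv2.imwrite(sys.argv[1],c["pixels"][:,:,::-1])
q=blob(orange(c)); e=cv2.fitEllipse(q); p=plane(c,e[0],.039)[0]; print(e,"bush",p,"rel",p-o["ee_pos"],o["ee_pos"],o["eef_rot"])
v=c["pixels"].max(2); m=((v>205)*255).astype(np.uint8)
m=blob(m,box=[int(x) for x in (e[0][0]-50,e[0][1]-50,e[0][0]+50,e[0][1]+50)])
r=plane(c,cv2.boxPoints(cv2.minAreaRect(m)),.04)[:,:2]; print("rect",r.mean(0),[(np.linalg.norm(s),np.degrees(np.arctan2(s[1],s[0]))) for s in (r[1]-r[0],r[2]-r[1])])
Ri=R.from_euler("xyz",o["eef_rot"]).inv(); print("bush minus tcp, tool axes mm",1e3*Ri.apply(p-o["ee_pos"]))
E
python3 bush.py pics/w_bush.png
```

```text
((53.79187774658203, 331.6220397949219), (29.38393783569336, 64.0649642944336), 19.33466148376465) bush [0.2023 0.4482 0.039 ] rel [-0.2509  0.1951 -0.1676] [0.4532 0.253  0.2066] [-3.1415 -0.0008  0.262 ]
rect [0.2468 0.4393] [(np.float64(0.0024672184677326575), np.float64(-59.81022485574481)), (np.float64(0.006502720663216233), np.float64(-161.2011536082791))]
bush minus tcp, tool axes mm [-191.9517 -253.4456  167.4569]
```

View pics/w_bush.png

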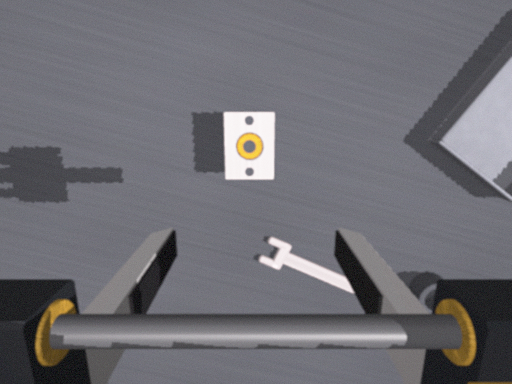

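The bush is at about (249,146), and the housing's top face spans (224–274, 112–180), square with the tool. The mask picked up the gripper's brass bosses, so I'm cropping those out.

```bash
sed -i 's/q=blob(orange(c))/q=blob(orange(c),box=(120,0,400,230))/' bush.py; python3 bush.py pics/w_bush2.png
python3 - <<'E'
import pickle; from h import *
c,o=pickle.load(open("w_bush.pkl","rb")); cp,op=pickle.load(open("w_pin.pkl","rb"))
q=blob(orange(c),box=(120,0,400,230)); b=plane(c,cv2.fitEllipse(q)[0],.039)[0]; p=plane(cp,tip(cp,(252,146),8),.045)[0]
print(p-b)
E
```

```text
((249.21908569335938, 145.7851104736328), (24.292415618896484, 24.80472183227539), 1.3981059789657593) bush [0.4885 0.2708 0.039 ] rel [ 0.0353  0.0177 -0.1675] [0.4532 0.2531 0.2065] [-3.1415 -0.0007  0.262 ]
rect [0.4884 0.271 ] [(np.float64(0.06944764490007861), np.float64(13.521817078700874)), (np.float64(0.051590005974970723), np.float64(-75.0352393413963))]
bush minus tcp, tool axes mm [ 38.5164  -7.9224 167.5554]
[ 0.02958868 -0.54849002  0.006     ]
```

Request:
{"fn": "carry_out", "kwargs": {
  "plan": [
    [[13,-2.5,20,0,0,0,94],[13,-2,25,0,0,0,94],[12.6,-2,30,0,0,0,94],[0,0,30,0,0,0,94],[0,0,30,0,0,0,94],[0,0,30,0,0,0,94],[0,0,20,0,0,0,94],[0,0,11.5,0,0,0,94],[0,0,0,0,0,0,94],[0,0,0,0,0,0,70],[0,0,0,0,0,0,60],[0,0,0,0,0,0,50],[0,0,0,0,0,0,46],[0,0,0,0,0,0,46],[0,0,0,0,0,0,46],[0,0,0,0,0,0,46],[0,0,0,0,0,0,46],[0,0,0,0,0,0,46]]
  ],
  "squeeze": 20
}}

```text
time_s: 5.08
ee_pos: [0.4885, 0.2706, 0.0099]
eef_rot: [3.142, -0.0, 0.264]
force: [-0.4, -1.6, 5.2]
grip_width: 0.0521
grip_force: 20.0
```

Request:
{"fn": "carry_out", "kwargs": {
  "plan": [
    [[0,0,0,0,0,0,94],[0,0,0,0,0,0,94],[0,0,0,0,0,0,94],[0,0,0,0,0,0,94],[0,0,0,0,0,0,94],[0,0,-11.5,0,0,0,94],[0,0,-20,0,0,0,94],[0,0,-30,0,0,0,94],[0,0,-30,0,0,0,94],[0,0,-30,0,0,0,94],[-12.6,2,-30,0,0,0,94],[-13,2,-25,0,0,0,94],[-13,2.5,-20,0,0,0,94],[0,0,0,0,0,0,94],[0,0,0,0,0,0,94],[0,0,0,0,0,0,94]]
  ]
}}

```text
time_s: 6.42
ee_pos: [0.4527, 0.2543, 0.2055]
eef_rot: [3.142, 0.001, 0.264]
force: [-1.0, 0.1, -0.1]
grip_width: 0.0939
grip_force: 0.0
```

```bash
python3 bush.py pics/w_bush3.png
python3 - <<'E'
import pickle; from h import *
c,o=pickle.load(open("w_bush.pkl","rb")); cp,op=pickle.load(open("w_pin.pkl","rb"))
q=blob(orange(c),box=(120,0,400,230)); b=plane(c,cv2.fitEllipse(q)[0],.039)[0]; p=plane(cp,tip(cp,(252,146),8),.045)[0]
print(p-b)
E
```

```text
((249.3103485107422, 145.47572326660156), (24.24604034423828, 24.996883392333984), 3.814911365509033) bush [0.4882 0.272  0.039 ] rel [ 0.0355  0.0178 -0.166 ] [0.4527 0.2542 0.205 ] [3.1413 0.0016 0.2637]
rect [0.4878 0.2722] [(np.float64(0.06922960062964334), np.float64(13.61876380538438)), (np.float64(0.051412776164840454), np.float64(-74.93061313803767))]
bush minus tcp, tool axes mm [ 39.1389  -7.9585 165.9736]
[ 0.02989089 -0.5497015   0.006     ]
```

Request:
{"fn": "carry_out", "kwargs": {
  "plan": [
    [[13,-2.5,20,0,0,0,94],[13,-2,25,0,0,0,94],[12.6,-2,30,0,0,0,94],[0,0,30,0,0,0,94],[0,0,30,0,0,0,94],[0,0,30,0,0,0,94],[0,0,20,0,0,0,94],[0,0,11,0,0,0,70],[0,0,0,0,0,0,60],[0,0,0,0,0,0,50],[0,0,0,0,0,0,46],[0,0,0,0,0,0,46],[0,0,0,0,0,0,46],[0,0,0,0,0,0,46],[0,0,0,0,0,0,46],[0,0,0,0,0,0,46],[0,0,0,0,0,0,46]]
  ],
  "squeeze": 50
}}

```text
time_s: 7.88
ee_pos: [0.4887, 0.2708, 0.011]
eef_rot: [-3.141, -0.001, 0.264]
force: [-1.6, -1.0, 7.3]
grip_width: 0.0517
grip_force: 50.0
```

Run:
```python
from station import telemetry
o=telemetry.get_obs(); print({k:o[k].round(4) if hasattr(o[k],'round') else o[k] for k in ("ee_pos","eef_rot","force","grip_force","grip_width")})
from h import *
s=np.array([.5184,-.2791,.10])-o["ee_pos"]; print(R.from_euler("xyz",o["eef_rot"]).inv().apply(s)*1e3)
```

```text
{'ee_pos': array([0.4887, 0.2708, 0.011 ]), 'eef_rot': array([-3.1415e+00, -1.3000e-03,  2.6390e-01]), 'force': array([-1.5966, -1.0233,  7.294 ]), 'grip_force': 50.00004063360393, 'grip_width': 0.051742142112014514}
[-114.67677339  538.56919894  -89.25482766]
```

Request:
{"fn": "carry_out", "kwargs": {
  "plan": [
    [[0,0,-20,0,0,0,46],[0,0,-30,0,0,0,46],[0,0,-30,0,0,0,46],[-3,15,-9,0,0,0,46],[-7,32.5,0,0,0,0,46],[-7,33,0,0,0,0,46],[-7,33,0,0,0,0,46],[-7,33,0,0,0,0,46],[-7,33,0,0,0,0,46],[-7,33,0,0,0,0,46],[-7,33,0,0,0,0,46],[-7,33,0,0,0,0,46],[-7,33,0,0,0,0,46],[-7,33,0,0,0,0,46],[-7,33,0,0,0,0,46],[-7,33,0,0,0,0,46],[-7,33,0,0,0,0,46],[-7,33,0,0,0,0,46],[-7,33,0,0,0,0,46],[-6,29,0,0,0,0,46]]
  ]
}}

```text
time_s: 9.55
ee_pos: [0.5181, -0.2809, 0.0987]
eef_rot: [-3.141, 0.001, 0.263]
force: [0.5, 0.5, -4.5]
grip_width: 0.0518
grip_force: 50.0
```

Request:
{"fn": "carry_out", "kwargs": {
  "plan": [
    [[-3,0,0,0,0,0,46],[0,0,10,0,0,0,46],[0,0,10,0,0,0,46],[0,0,0,0,0,0,46],[0,0,0,0,0,0,46],[0,0,0,0,0,0,46]]
  ]
}}

```text
time_s: 10.05
ee_pos: [0.516, -0.2789, 0.079]
eef_rot: [-3.141, 0.0, 0.265]
force: [0.3, 0.5, -4.9]
grip_width: 0.0516
grip_force: 50.0
```

```bash
cat > to.py <<'E'
from station import telemetry; from h import *; import sys
np.set_printoptions(precision=4,suppress=True)
o=telemetry.get_obs(); print(o["ee_pos"],o["eef_rot"],o["force"],o["moment"],o["grip_force"],o["grip_width"])
g=np.array([float(x) for x in sys.argv[1:4]]); print(R.from_euler("xyz",o["eef_rot"]).inv().apply(g-o["ee_pos"])*1e3)
E
python3 to.py .5186 -.2789 .06
```

```text
[ 0.516  -0.2789  0.079 ] [-3.1414  0.0002  0.265 ] [ 0.3202  0.4808 -4.8565] [-0.0055 -0.0306  0.0238] 50.000017918646336 0.0516296219312307
[ 2.5291  0.645  19.0266]
```

Request:
{"fn": "carry_out", "kwargs": {
  "plan": [
    [[2.5,0.6,0,0,0,0,46],[0,0,10,0,0,0,46],[0,0,8,0,0,0,46],[0,0,0,0,0,0,46],[0,0,2,0,0,0,46],[0,0,2,0,0,0,46],[0,0,1,0,0,0,46],[0,0,1,0,0,0,46],[0,0,1,0,0,0,46],[0,0,0,0,0,0,46],[0,0,0,0,0,0,46]]
  ]
}}

```text
time_s: 10.97
ee_pos: [0.5184, -0.2797, 0.0541]
eef_rot: [-3.142, -0.0, 0.264]
force: [0.8, -0.8, -4.0]
grip_width: 0.0518
grip_force: 50.0
```

```bash
python3 to.py .5186 -.2789 .05
```

```text
[ 0.5184 -0.2797  0.0541] [-3.1416 -0.      0.2638] [ 0.77   -0.8428 -3.982 ] [ 0.0493 -0.0372 -0.0108] 50.00005256384611 0.051757701403961076
[ 0.4478 -0.7057  4.1051]
```

Possibly starting to enter or just above contact. I'll creep down.

Request:
{"fn": "carry_out", "kwargs": {
  "plan": [
    [[0.4,-0.7,0,0,0,0,46],[0,0,1,0,0,0,46],[0,0,1,0,0,0,46],[0,0,1,0,0,0,46],[0,0,0,0,0,0,46],[0,0,0,0,0,0,46]]
  ]
}}

```text
time_s: 11.47
ee_pos: [0.5185, -0.2789, 0.051]
eef_rot: [-3.141, 0.0, 0.264]
force: [0.4, -0.4, -4.4]
grip_width: 0.0514
grip_force: 50.0
```

```bash
python3 to.py .5186 -.2789 .045
```

```text
[ 0.5185 -0.2789  0.051 ] [-3.1415  0.0001  0.2638] [ 0.433  -0.3784 -4.378 ] [-0.0099  0.0078  0.0084] 49.99995745718479 0.05141843317834489
[0.0998 0.029  5.974 ]
```

Request:
{"fn": "carry_out", "kwargs": {
  "plan": [
    [[0,0,2,0,0,0,46],[0,0,2,0,0,0,46],[0,0,2,0,0,0,46],[0,0,2,0,0,0,46],[0,0,0,0,0,0,46],[0,0,0,0,0,0,46]]
  ]
}}

```text
time_s: 11.97
ee_pos: [0.5184, -0.2789, 0.0429]
eef_rot: [-3.141, 0.0, 0.264]
force: [0.2, -0.3, -4.6]
grip_width: 0.0516
grip_force: 50.0
```

```bash
python3 to.py .5186 -.2789 .038
```

```text
[ 0.5184 -0.2789  0.0429] [-3.1413  0.0003  0.2637] [ 0.1966 -0.3471 -4.5974] [ 0.0089 -0.026  -0.0142] 49.99984919093549 0.05161216559801974
[0.1391 0.0689 4.8635]
```

Request:
{"fn": "carry_out", "kwargs": {
  "plan": [
    [[0,0,1,0,0,0,46],[0,0,1,0,0,0,46],[0,0,1,0,0,0,46],[0,0,1,0,0,0,46],[0,0,1,0,0,0,46],[0,0,1,0,0,0,46],[0,0,0,0,0,0,46]]
  ]
}}

```text
time_s: 12.55
ee_pos: [0.5187, -0.279, 0.0372]
eef_rot: [3.141, -0.0, 0.264]
force: [0.1, -0.2, 1.3]
grip_width: 0.0517
grip_force: 50.0
```

Request:
{"fn": "carry_out", "kwargs": {
  "plan": [
    [[0,0,1.5,0,0,0,46],[0,0,1.5,0,0,0,46],[0,0,1.5,0,0,0,46],[0,0,1.5,0,0,0,46],[0,0,0,0,0,0,46]]
  ]
}}

```text
time_s: 12.97
ee_pos: [0.5185, -0.2788, 0.0306]
eef_rot: [-3.141, 0.0, 0.264]
force: [0.1, -0.3, -0.6]
grip_width: 0.0518
grip_force: 50.0
```

Request:
{"fn": "carry_out", "kwargs": {
  "plan": [
    [[0,0,1.5,0,0,0,46],[0,0,1.5,0,0,0,46],[0,0,1.5,0,0,0,46],[0,0,1,0,0,0,46],[0,0,0.5,0,0,0,46],[0,0,0.5,0,0,0,46],[0,0,0,0,0,0,46],[0,0,0,0,0,0,46]]
  ]
}}

```text
time_s: 13.63
ee_pos: [0.5185, -0.2789, 0.0245]
eef_rot: [-3.141, 0.0, 0.264]
force: [-0.2, 0.0, -2.9]
grip_width: 0.0516
grip_force: 50.0
```

Request:
{"fn": "carry_out", "kwargs": {
  "plan": [
    [[0,0,0.5,0,0,0,46],[0,0,0.5,0,0,0,46],[0,0,0,0,0,0,46],[0,0,0,0,0,0,46]]
  ]
}}

```text
time_s: 13.97
ee_pos: [0.5185, -0.2789, 0.0236]
eef_rot: [3.142, 0.0, 0.264]
force: [-0.3, -0.5, -3.7]
grip_width: 0.0514
grip_force: 50.0
```

Request:
{"fn": "carry_out", "kwargs": {
  "plan": [
    [[0,0,0.5,0,0,0,46],[0,0,0.5,0,0,0,46],[0,0,0.5,0,0,0,46],[0,0,0,0,0,0,46],[0,0,0,0,0,0,46],[0,0,0,0,0,0,46]]
  ]
}}

```text
time_s: 14.47
ee_pos: [0.5186, -0.279, 0.023]
eef_rot: [3.141, -0.0, 0.264]
force: [-5.0, 2.8, 6.1]
grip_width: 0.0517
grip_force: 50.0
```

Request:
{"fn": "carry_out", "kwargs": {
  "plan": [
    [[0,0,0,0,0,0,46],[0,0,0,0,0,0,50],[0,0,0,0,0,0,60],[0,0,0,0,0,0,80],[0,0,0,0,0,0,94],[0,0,0,0,0,0,94],[0,0,0,0,0,0,94],[0,0,-15,0,0,0,94],[0,0,-25,0,0,0,94],[0,0,-30,0,0,0,94],[0,0,-30,0,0,0,94],[-13,2.5,-30,0,0,0,94],[-13,2,-30,0,0,0,94],[-13,2,-20,0,0,0,94],[0,0,0,0,0,0,94],[0,0,0,0,0,0,94],[0,0,0,0,0,0,94]]
  ]
}}

```text
time_s: 15.88
ee_pos: [0.4825, -0.295, 0.2009]
eef_rot: [-3.14, 0.001, 0.264]
force: [-0.6, 0.3, 0.2]
grip_width: 0.0942
grip_force: 0.0
```

```bash
sed 's/\.039/.069/;s/,\.04)/,.052)/;s/w_bush.pkl/w_b2.pkl/' bush.py > b2.py; python3 b2.py pics/w_up.png
python3 - <<'E'
from station import optics; import cv2
c=optics.camera("scene")["pixels"][80:200,140:300,::-1]; cv2.imwrite("pics/s_up.png",cv2.resize(c,None,fx=4,fy=4,interpolation=cv2.INTER_CUBIC))
E
```

```text
((248.98719787597656, 148.75192260742188), (27.034576416015625, 28.08639907836914), 21.3359432220459) bush [ 0.5186 -0.2773  0.069 ] rel [ 0.036   0.0176 -0.1316] [ 0.4826 -0.2949  0.2006] [-3.1399  0.0013  0.264 ]
rect [ 0.5161 -0.2786] [(np.float64(0.09101278445403464), np.float64(-74.93577064247862)), (np.float64(0.09933555606581913), np.float64(-162.99142405267213))]
bush minus tcp, tool axes mm [ 39.5338  -7.3681 131.5471]
```

View pics/s_up.png

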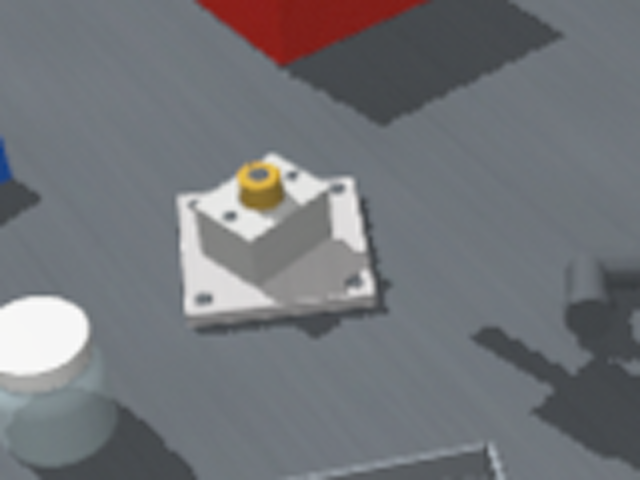

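View pics/w_up.png

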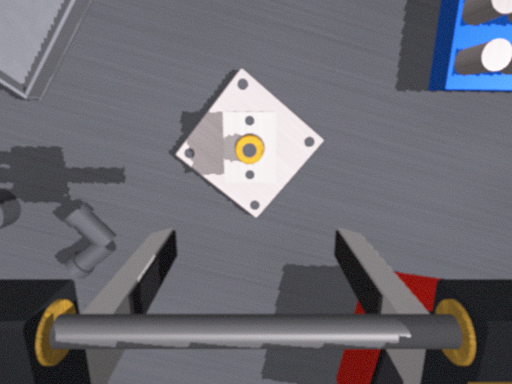

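The scene crop shows the housing flat on the plate with the bush standing well proud. The wrist view shows the bush at (249,149), centred in the housing. Next I'll grasp the bush just above the housing's top face.

Request:
{"fn": "carry_out", "kwargs": {
  "plan": [
    [[13,-2,20,0,0,0,94],[13,-2,30,0,0,0,94],[12.9,-2,30,0,0,0,94],[0,0,30,0,0,0,94],[0,0,20,0,0,0,94],[0,0,10,0,0,0,94],[0,0,6,0,0,0,80],[0,0,0,0,0,0,60],[0,0,0,0,0,0,40],[0,0,0,0,0,0,32],[0,0,0,0,0,0,28],[0,0,0,0,0,0,24],[0,0,0,0,0,0,22],[0,0,0,0,0,0,22],[0,0,0,0,0,0,22],[0,0,0,0,0,0,22],[0,0,0,0,0,0,22],[0,0,0,0,0,0,22]]
  ],
  "squeeze": 20
}}

```text
time_s: 17.48
ee_pos: [0.5186, -0.2794, 0.0561]
eef_rot: [-3.142, -0.0, 0.264]
force: [0.2, 0.5, 0.2]
grip_width: 0.0261
grip_force: 20.0
```

Request:
{"fn": "carry_out", "kwargs": {
  "plan": [
    [[0,0,-3,0,0,0,22],[0,0,-5,0,0,0,22],[0,0,-10,0,0,0,22],[0,0,-12,0,0,0,22],[0,0,0,0,0,0,22],[0,0,0,0,0,0,22]]
  ]
}}

```text
time_s: 17.98
ee_pos: [0.519, -0.2797, 0.0873]
eef_rot: [3.14, -0.001, 0.264]
force: [-0.1, -0.2, -0.1]
grip_width: 0.0264
grip_force: 20.0
```

Run:
```python
from station import optics; import cv2, numpy as np
c=optics.camera("scene")["pixels"][60:180,140:300,::-1]; w=optics.camera("wrist")["pixels"][:,:,::-1]
a=cv2.resize(c,None,fx=3,fy=3,interpolation=cv2.INTER_CUBIC); w=w[204:384,120:400]; w=cv2.resize(w,(480,309))
cv2.imwrite("pics/lift.png",np.hstack([a[:309],w])[:, :800] if 0 else np.vstack([a[:290],w]))
```

```text
(no output)
```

View pics/lift.png

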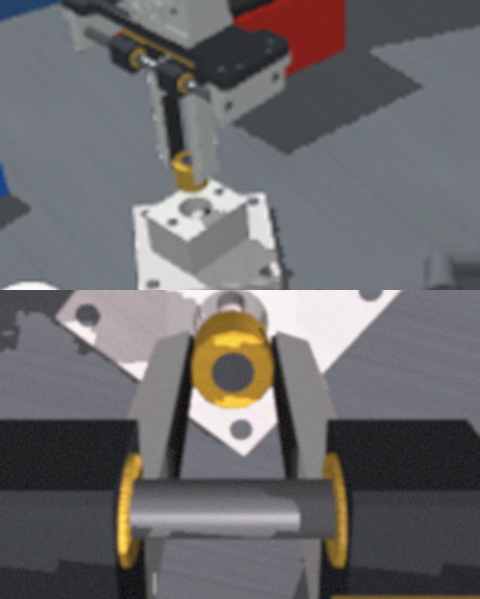

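The bush is held upright between the fingertips and is clear of the housing. The recess is empty and the housing is still seated. Now I'm carrying the bush to the tray's empty −x half.

Request:
{"fn": "carry_out", "kwargs": {
  "plan": [
    [[0,0,-12,0,0,0,22],[5,-12,-10,0,0,0,22],[12,-26,0,0,0,0,22],[12,-26,0,0,0,0,22],[12,-26,0,0,0,0,22],[12,-26,0,0,0,0,22],[12,-26,0,0,0,0,22],[12,-26,0,0,0,0,22],[12,-26,0,0,0,0,22],[12,-26,0,0,0,0,22],[10,-24,0,0,0,0,22],[5,-12,10,0,0,0,22],[0,0,20,0,0,0,22],[0,0,20,0,0,0,22],[0,0,0,0,0,0,22],[0,0,0,0,0,0,22]]
  ]
}}

```text
time_s: 19.42
ee_pos: [0.5633, -0.002, 0.0578]
eef_rot: [-3.141, 0.002, 0.264]
force: [0.3, 0.1, 0.0]
grip_width: 0.0262
grip_force: 20.0
```

```bash
python3 to.py .5646 -.0015 .019
python3 - <<'E'
from station import optics; import cv2, numpy as np
c=optics.camera("scene")["pixels"][120:280,160:320,::-1]
cv2.imwrite("pics/tray.png",cv2.resize(c,None,fx=3.5,fy=3.5,interpolation=cv2.INTER_CUBIC))
E
```

```text
[ 0.5633 -0.002   0.0578] [-3.1411  0.0016  0.2637] [0.2621 0.0983 0.0015] [ 0.0036  0.0018 -0.0101] 19.983627498149872 0.02621288608145911
[ 1.4279 -0.1058 38.7869]
```

View pics/tray.png

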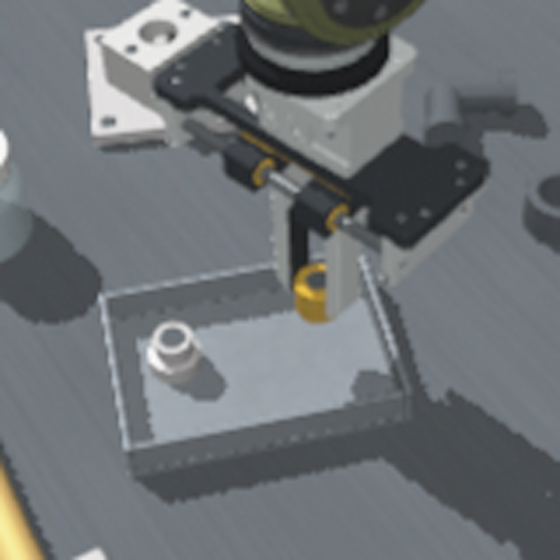

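The bush is upright above the tray's empty half and the fitting is clear at (172,345) in the crop. I'm lowering it by feel.

Request:
{"fn": "carry_out", "kwargs": {
  "plan": [
    [[1.4,0,12,0,0,0,22],[0,0,12,0,0,0,22],[0,0,8,0,0,0,22],[0,0,5,0,0,0,22],[0,0,2,0,0,0,22],[0,0,1,0,0,0,22],[0,0,1,0,0,0,22],[0,0,0,0,0,0,22],[0,0,0,0,0,0,22]]
  ]
}}

```text
time_s: 20.22
ee_pos: [0.5653, -0.0017, 0.0174]
eef_rot: [3.141, -0.0, 0.264]
force: [0.4, -0.5, -0.1]
grip_width: 0.0265
grip_force: 20.0
```

Request:
{"fn": "carry_out", "kwargs": {
  "plan": [
    [[0,0,0.5,0,0,0,22],[0,0,0.5,0,0,0,22],[0,0,0,0,0,0,22],[0,0,0,0,0,0,22]]
  ]
}}

```text
time_s: 20.55
ee_pos: [0.5652, -0.0016, 0.0161]
eef_rot: [-3.142, -0.0, 0.264]
force: [0.8, -0.3, -1.6]
grip_width: 0.0267
grip_force: 20.0
```

Request:
{"fn": "carry_out", "kwargs": {
  "plan": [
    [[0,0,0.5,0,0,0,22],[0,0,0.5,0,0,0,22],[0,0,0,0,0,0,22],[0,0,0,0,0,0,22]]
  ]
}}

```text
time_s: 20.88
ee_pos: [0.5653, -0.0016, 0.0154]
eef_rot: [3.142, -0.0, 0.264]
force: [-1.8, 0.1, 5.1]
grip_width: 0.0263
grip_force: 20.0
```

Request:
{"fn": "carry_out", "kwargs": {
  "plan": [
    [[0,0,0.5,0,0,0,22],[0,0,0,0,0,0,22],[0,0,0,0,0,0,22]]
  ]
}}

```text
time_s: 21.13
ee_pos: [0.5654, -0.0016, 0.0153]
eef_rot: [3.141, -0.001, 0.264]
force: [-3.9, 0.7, 9.5]
grip_width: 0.0263
grip_force: 20.0
```

It's touching the floor. I'll release it and retreat straight up.

Request:
{"fn": "carry_out", "kwargs": {
  "plan": [
    [[0,0,-0.5,0,0,0,22],[0,0,0,0,0,0,28],[0,0,0,0,0,0,32],[0,0,0,0,0,0,38],[0,0,0,0,0,0,45],[0,0,0,0,0,0,45],[0,0,0,0,0,0,45],[0,0,-5,0,0,0,45],[0,0,-15,0,0,0,45],[0,0,-30,0,0,0,45],[0,0,-30,0,0,0,45],[0,0,-30,0,0,0,45],[-20,0,-30,0,0,0,45],[-30,0,-20,0,0,0,45],[-30,0,0,0,0,0,45],[-20,0,0,0,0,0,45],[0,0,0,0,0,0,45],[0,0,0,0,0,0,45]]
  ]
}}

```text
time_s: 22.63
ee_pos: [0.4685, -0.0279, 0.1759]
eef_rot: [3.141, -0.001, 0.263]
force: [0.1, 0.1, 1.3]
grip_width: 0.0447
grip_force: 0.0
```

Run:
```python
from station import optics; import cv2
c=optics.camera("scene")["pixels"][100:270,150:320,::-1]
cv2.imwrite("pics/end.png",cv2.resize(c,None,fx=3.5,fy=3.5,interpolation=cv2.INTER_CUBIC))
```

```text
(no output)
```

View pics/end.png

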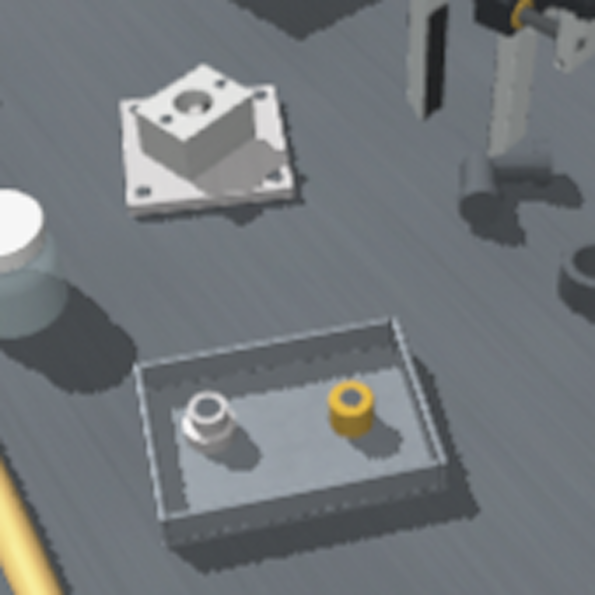

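The bush stands upright in the tray at (351,408), the housing is seated on the plate, and the gripper is clear of everything.

```bash
python3 -c "
from station import ctrl; print(ctrl.hand_in())"
```

```text
the job is handed in; nothing more can be done
None
```

The job is handed in at about 23 s of the 72 s allowed: the last picture shows the housing seated level over the pin and the bush upright in the tray's empty half, with nothing else moved as far as I could see; no verdict came back.

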